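# Clear the reader window and hold a sample tube down in its V-cradle

### The arm

A 6-joint arm with a two-finger parallel gripper is mounted at the origin on the work surface. World frame = base frame: x ahead of the robot, y to its left, z up, the work surface at z = 0. Lengths are in m, angles in rad, forces in N, time in s.
With the tool pointing down it reaches from about 0.35 to 0.725 m from the base axis. Payload 4.3 kg.
Tool frame: the origin (TCP) lies at the very end of the fingers, on their centre line; the grasp point (between the pads) lies 19 mm behind it (robot.hold_point_z is the distance from the TCP to the grasp point, in m); z points along the fingers, y is the line along which they close (so a half turn about z gives the same grasp; the last joint's range is limited). The gripper opens to 85 mm and grips with 20 to 120 N. Pads are 22 mm wide; open, the fingers measure 114 mm over their backs; the gripper's body (76 mm by 85 mm) begins 54 mm behind the grasp point. The pads swing forward as they close: fully open they stand 13 mm farther back than shut.
Start: joints at [-1.268, 0.377, 0.081, 1.274, 0, 1.46], TCP at [0.231, -0.527, 0.231] pointing down, gripper open.
Joint ranges: [-2.72, 2.72], [-0.84, 1.66], [-1.02, 1.22], [-1.77, 2.12], [-1.37, 1.28], [-3.14, 3.14]. Speed limits (rad/s): [2.57, 2.57, 3.14, 3.14, 3.14, 3.14].

### API

Orientations are given as a unit quaternion [x, y, z, w].
In Python, from bench import robot, hand, planner, snapshot, get_calibration gives the robot as it stands. Calls block until the motion is done:
- robot.move_ptp(position, orientation): joint-space move of the TCP to a pose.
- robot.movel(position, frame=None, v=0.15): straight line of the TCP; frame=None keeps the orientation; v is the mean speed in m/s.
- robot.set_joints(angles): joint-space move.
- hand.move_gripper(opening, grip_force=None): finger opening in m; grip_force is the grip in N (None keeps the last); returns when the fingers have stopped.
- robot.sleep(seconds).
- planner.solve_ik(position, orientation): joint angles nearest the present ones, or None.
- robot.read_state(): the state.
- snapshot(name): name is "side" or "top"; returns the picture (384x512x3 uint8, red, green, blue); there is no depth.
- get_calibration(name): a dict with "mtx" (3x3 intrinsics, pixels), "dist_coeffs" ([k1, k2, p1, p2, k3] as OpenCV has them; the pictures are not rectified), "R" (3x3) and "t" (3): a world point X has camera coordinates R X + t. Camera axes: x right, y down, z forward; pixel columns grow to the right and rows downward; lengths in m; the calibration is good to about 2 mm. A picture is of the moment at which its call begins. get_calibration takes no time and is no camera call.
A pose or a line that the arm cannot do raises robot.Unreachable and nothing moves.
- robot.sign_off(): hands the job in; it is judged then, once.
The state is a dict: "clock": time; "joints": joint angles; "joint_vel": joint speeds; "joint_efforts": joint torques, N m; "ee_pos": TCP position; "tool_rot": TCP orientation; "ft_force": force on the tool from outside, world axes, zero at the start; "torque": the same for the moment, N m; "finger_gap": finger opening in m; "gripper_force": force on a finger pad.
Only numpy, scipy, OpenCV 4.12 (cv2) and the standard library are available. Lean on these libraries where they do the work, as an engineer would, in place of code of your own. Each camera call takes 0.05 s, during which the arm holds its last target. There are 200 camera calls.

### The job

Take the yellow scraper block and wipe the three orange cap chips off the white reader's deck onto the bench (no fingers on the chips), then stand the scraper upright on the bench, clear of the reader. Then take the capped sample tube from its purple rest, seat it lengthwise and centred in the reader's V-cradle so that it bears on both flanks, and press it gently down until the spring cradle is about half-way through its travel (red pointer in the green band). Finish while still gripping it and holding it pressed there; leave the tube rack, the bottle and the beaker where they stand.

Things in the scene. Friction and masses are not known exactly. Their poses are not given: they have to be found in the camera images.
- reader: White fixed reader: deck 200 (x) x 130 (y) mm, top 25 mm above the bench, dark flush window in the middle. Origin: centre of its underside, z up. The V groove runs along x. V supports at x = +-54 mm (14 mm thick in x, 44 wide, tops 72 mm above the bench) leave a clear lane 90 mm wide along y between them, over the window. Thin post with green band at x = 54, y = 43, top 83 mm above the bench
- cradle (a joint): Downward travel of the spring-loaded V-cradle (both supports together), m: 0 at rest (up), 0.015 at the lower stop, half-way 0.0075. The spring pushes back with about 6 N at the start, 13 N half-way, 21 N at the stop; sideways (reader's y) the cradle floats +-4 mm on a 0.6 N/mm spring, to settle under the tube. The red pointer on the cradle is in the post's green band from 0.003 to 0.012
- v_seat (a point): Where the centre of a seated tube lies: on the cradle, midway between its supports, 75 mm above the bench with the cradle up, sinking with it. x along the groove, z up. 90 degree V, each flank 28 mm long, lips 20 mm to each side of the groove's middle and 3 mm below this point. Free space between the supports down to the deck
- tube_center (a point): Centre of the loose sample tube, a rigid cylinder lying level along its x: beige body 32 mm in diameter, 150 mm long, an orange cap 35 mm in diameter and 15 mm long on each end (180 mm overall), about 120 g; both ends alike. The bare body, not the caps, bears in the V. Grip it across its middle
- rest: Fixed purple rest on which the tube lies at the start, 150 (x) x 56 (y) mm with a 6 mm base plate and two small V saddles at x = +-54 mm (tops 30 mm high), free between them. Origin at the centre of its underside; the tube's axis lies 38 mm above the bench, along the rest's x
- scraper_grip (a point): Middle of the grey handle of the loose scraper, 52 mm above its flat underside, z up. Yellow block with rubber foot, 70 (x) x 26 (y) x 28 mm, standing upright; handle 40 (x) x 20 (y) mm, from 28 to 72 mm above the underside. About 120 g. Pinch the handle across y; wipe with the long side, moving along y
- chip0: Orange chip of a broken cap, 14 x 12 x 8 mm, 10 g, loose and flat on the reader's deck over the window. Origin at its centre
- chip1: A second chip like it
- chip2: A third chip like it
- rack: Purple tube rack 90 (x) x 130 (y) mm with capped tubes, 104 mm high, loose; leave alone. Origin at the centre of its underside
- bottle: Amber bottle with blue cap, 60 mm in diameter, 130 mm high, loose; leave alone. Origin at the centre of its underside
- beaker: Clear beaker 76 mm across, 90 mm high, loose; leave alone. Origin at the centre of its underside
Not all that is in view belongs to the job. What is meant by the part that bears tube_center is not brown, and is the smaller of those in its own colour.

How it is judged:
On the way, in this order (a step that is already met when the one before it is completed fails the run):
1. all three chips are off the reader's deck while the scraper block is held in the gripper (height (world z) of each of chip0, chip1, chip2 below 0.018 m and contact force between the fingers and scraper above 1 N), for 0.2 s.
2. the scraper block has been stood upright on the bench and let go (contact force between the fingers and scraper below 0.1 N and height (world z) of scraper_grip below 0.056 m and angle between scraper_grip's own z axis and vertical below 0.15 rad), for 0.2 s.
At the end, for the whole second after the job is handed in: Tube gripped and in the V: within 0.05 rad of the groove, 10 mm along it, 3 mm across and in height, over 1.5 N on each flank, cradle held 3 to 12 mm down. All chips off the deck; scraper released, upright on the bench, not touching the reader (all of step 2 and height (world z) of each of chip0, chip1, chip2 below 0.018 m and contact force between scraper and reader below 0.1 N and x of tube_center in the frame of v_seat between -0.01 and 0.01 m and y of tube_center in the frame of v_seat between -0.003 and 0.003 m and z of tube_center in the frame of v_seat between -0.003 and 0.003 m and angle between the x axis of tube_center and the x axis of v_seat, either way round below 0.05 rad and (contact force between tube and cradle_c0 above 1.5 N or contact force between tube and cradle_c1 above 1.5 N) and (contact force between tube and cradle_c2 above 1.5 N or contact force between tube and cradle_c3 above 1.5 N) and value of joint cradle between 0.003 and 0.012 m and contact force between the fingers and tube above 1 N and linear speed of tube below 0.02 m/s); the arm keeps its last pose, push and grip.
It fails at once if a chip is touched by the fingers (contact force between the fingers and chip0 above 0.3 N or contact force between the fingers and chip1 above 0.3 N or contact force between the fingers and chip2 above 0.3 N).
It fails at once if a chip is pushed with the tube (contact force between tube and chip0 above 0.3 N or contact force between tube and chip1 above 0.3 N or contact force between tube and chip2 above 0.3 N).
It fails at once if the tube is rammed into the cradle (more than 45 N on a flank) (contact force between tube and cradle_c0 above 45 N or contact force between tube and cradle_c1 above 45 N or contact force between tube and cradle_c2 above 45 N or contact force between tube and cradle_c3 above 45 N).
It fails at once if the tube rack, bottle or beaker is moved more than 20 mm or tipped (distance of any of rack, bottle, beaker from where it was at the start of the episode above 0.02 m or angle between any of rack, bottle, beaker's own z axis and vertical above 0.3 rad).
It also fails if it takes over 72 s, if anything falls off the work surface, if the arm or the gripper's body presses on something with over 40 N, if the wrist force passes 120 N, or if a joint passes its speed limit or range.

## Working session

There is one attempt and no reset: what is moved stays moved. The work goes in short steps, each a Python script; the robot and the scene stay as the last script left them, time stands still between calls to the robot, and variables do not carry over. Pictures are saved under pics/ and viewed, at most 10 in all, crops included, and the job is handed in when it is done.

```bash
ls; mkdir -p pics; python3 - <<'E'
from bench import robot, snapshot, get_calibration
import cv2
for n in ("top","side"):
    im=snapshot(n); cv2.imwrite(f"pics/{n}0.png",cv2.resize(im[:,:,::-1],(768,576),interpolation=cv2.INTER_CUBIC))
    c=get_calibration(n); print(n,c)
s=robot.read_state(); print(s["tool_rot"],s["clock"],robot.hold_point_z)
E
```

```text
pics
top {'mtx': array([[482.89961648,   0.        , 257.36574343],
       [  0.        , 482.89961648, 189.04439087],
       [  0.        ,   0.        ,   1.        ]]), 'dist_coeffs': array([-0.09599813,  0.        ,  0.        ,  0.        ,  0.        ]), 'R': array([[ 0.01671047, -0.9996801 , -0.01898561],
       [-0.98677152, -0.01342639, -0.16156018],
       [ 0.16125359,  0.02143421, -0.98668022]]), 't': array([0.11680783, 0.59164046, 1.17582867])}
side {'mtx': array([[385.36549504,   0.        , 253.63526111],
       [  0.        , 385.36549504, 187.87925623],
       [  0.        ,   0.        ,   1.        ]]), 'dist_coeffs': array([-0.07427897,  0.        ,  0.        ,  0.        ,  0.        ]), 'R': array([[-0.98524801, -0.17076057, -0.0112775 ],
       [-0.09015379,  0.5739204 , -0.81393345],
       [ 0.14546013, -0.80090961, -0.58084865]]), 't': array([0.57838903, 0.03582372, 1.06848887])}
[ 9.78773003e-01  2.04945321e-01 -8.08284759e-05 -9.04271511e-04] 0.1 0.0187
```

View pics/top0.png

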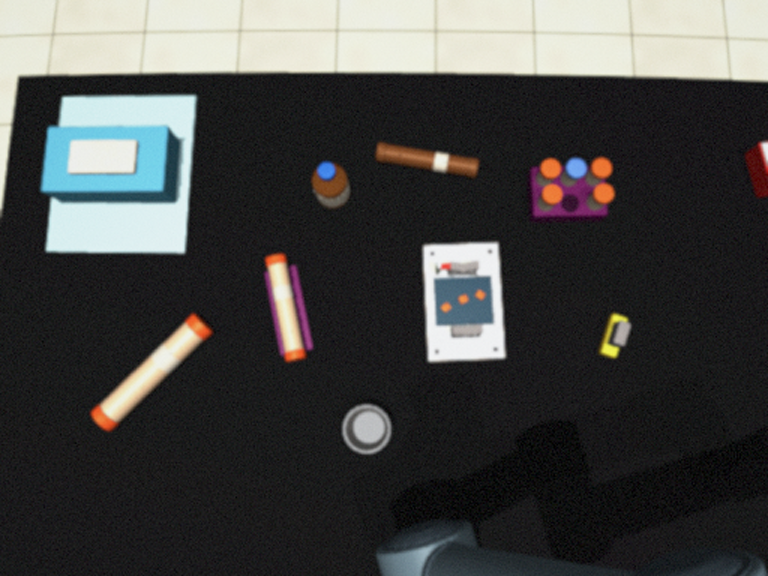

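View pics/side0.png

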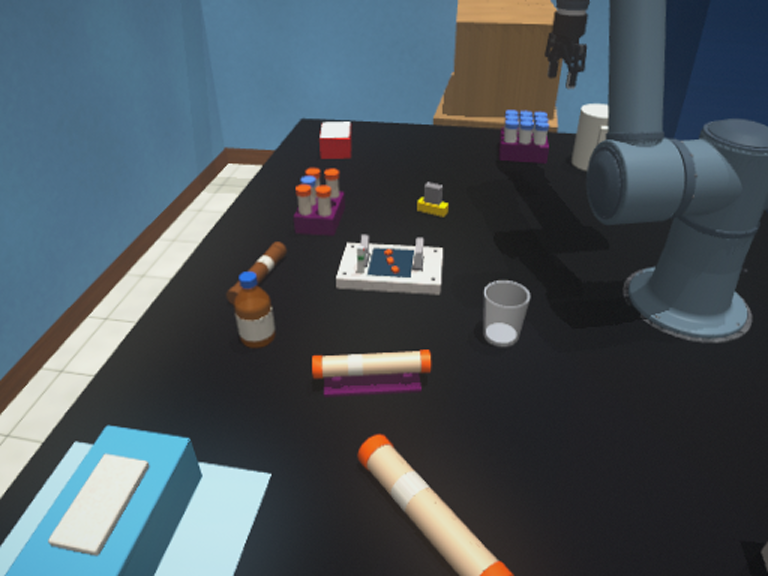

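The top view (768×576 display) shows the reader at (464,301) with three chips at (446,307), (463,299) and (481,295). The scraper is at (616,335). The small beige tube on the purple rest is at (287,307), which makes it the right one. The larger beige tube at (150,372) and the brown one are decoys. Next I'll measure these positions.

```bash
cat > h.py <<'E'
import numpy as np, cv2
from bench import robot, hand, planner, snapshot, get_calibration
from scipy.spatial.transform import Rotation as Ro
def w(name, px, z):   # pixels (N,2) -> world xyz on plane z
    c=get_calibration(name); z=np.broadcast_to(z,len(px))
    u=cv2.undistortPoints(np.float64(px).reshape(-1,1,2),c["mtx"],c["dist_coeffs"])[:,0]
    R,t=np.array(c["R"]),np.array(c["t"]); C=-R.T@t; d=np.c_[u,np.ones(len(u))]@R
    return C+d*((z-C[2])/d[:,2])[:,None]
def p(name, X):
    c=get_calibration(name)
    return cv2.projectPoints(np.float64(X).reshape(-1,1,3),cv2.Rodrigues(np.array(c["R"]))[0],np.array(c["t"]),c["mtx"],c["dist_coeffs"])[0][:,0]
def crop(name,im,x0,y0,x1,y1,s,f):
    cv2.imwrite(f,cv2.resize(im[y0:y1,x0:x1,::-1],None,fx=s,fy=s,interpolation=cv2.INTER_CUBIC))
def quat(yaw): # tool down, tool y along world direction yaw+90deg (mod 180)
    return (Ro.from_euler('z',yaw)*Ro.from_euler('x',np.pi)).as_quat()
E
python3 - <<'E'
from h import *
im=snapshot("top"); hsv=cv2.cvtColor(im,cv2.COLOR_RGB2HSV)
H,S,V=[hsv[...,i].astype(int) for i in range(3)]
def comps(m,amin,box):
    x0,y0,x1,y1=box; k=np.zeros_like(m); k[y0:y1,x0:x1]=m[y0:y1,x0:x1]
    n,l,st,ce=cv2.connectedComponentsWithStats(k.astype(np.uint8))
    return [(st[i,4],ce[i],cv2.minAreaRect(np.argwhere(l==i)[:,::-1].astype(np.float32))) for i in range(1,n) if st[i,4]>=amin]
org=(H<12)&(S>150)&(V>150)
print("chips",[ (a,w("top",[c],.031)[0].round(4)) for a,c,_ in comps(org,6,(285,180,335,225))])
print("caps",[ (a,c,w("top",[c],.045)[0].round(4)) for a,c,_ in comps(org,10,(172,165,210,245))])
for nm,m,z,box in (("deck",(S<50)&(V>120),.025,(275,155,345,248)),("yel",(H>22)&(H<35)&(S>120)&(V>100),.02,(390,200,430,245)),("hand",(S<60)&(V>80),.072,(390,200,430,245))):
    for a,c,r in comps(m,15,box):
        b=cv2.boxPoints(r); print(nm,a,b.round(1).tolist(),w("top",b,z).round(4).tolist())
c=get_calibration("top"); print("C",-np.array(c["R"]).T@np.array(c["t"]))
a=cv2.resize(im[150:250,270:350],None,fx=5,fy=5,interpolation=cv2.INTER_CUBIC)
b=cv2.resize(im[200:250,390:430],None,fx=8,fy=8,interpolation=cv2.INTER_CUBIC)
o=np.zeros((500,720,3),np.uint8); o[:,:400]=a; o[:400,400:]=b; cv2.imwrite("pics/c1.png",o[...,::-1])
E
```

```text
chips []
caps [(np.int32(66), array([182.84848485, 172.54545455]), array([0.6309, 0.3184, 0.045 ])), (np.int32(64), array([196.15625 , 236.453125]), array([0.4675, 0.278 , 0.045 ]))]
deck 2879 [[281.0, 163.0], [333.1000061035156, 160.60000610351562], [336.79998779296875, 238.60000610351562], [284.6000061035156, 241.0]] [[0.6635, 0.0658, 0.025], [0.6719, -0.0704, 0.025], [0.4687, -0.078, 0.025], [0.4608, 0.0548, 0.025]]
yel 212 [[399.0, 235.1999969482422], [407.5, 207.60000610351562], [419.0, 211.1999969482422], [410.5, 238.8000030517578]] [[0.4794, -0.2393, 0.02], [0.5511, -0.2635, 0.02], [0.5422, -0.2935, 0.02], [0.4706, -0.269, 0.02]]
hand 143 [[407.79998779296875, 228.89999389648438], [411.70001220703125, 213.1999969482422], [420.6000061035156, 215.39999389648438], [416.70001220703125, 231.1999969482422]] [[0.4914, -0.2473, 0.072], [0.5307, -0.2584, 0.072], [0.5254, -0.2807, 0.072], [0.4861, -0.2695, 0.072]]
C [0.39225545 0.0995111  1.2579701 ]
```

View pics/c1.png

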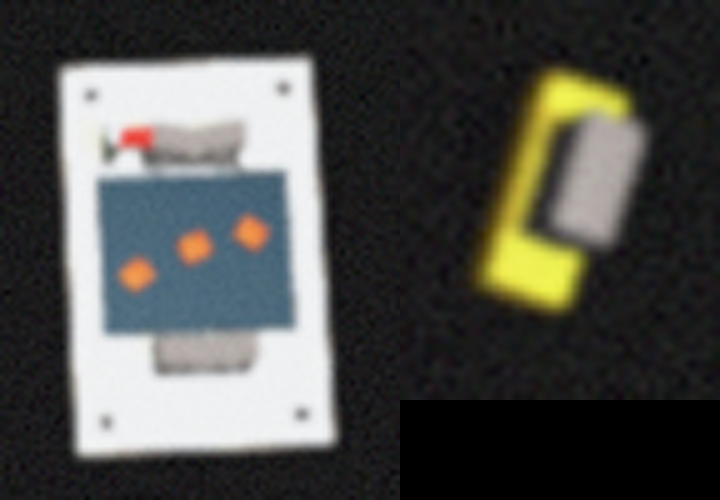

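The 5x crop shows the deck corners at (60,67), (311,58), (337,441) and (77,456). The post and pointer are at upper left (105,145), so reader +x points up in the image with a small yaw. The scraper handle is clear in the right half. I'll refine the reader pose, check reachability and grip the scraper.

```bash
python3 - <<'E'
from h import *
from scipy.optimize import least_squares
q=np.array([(60,67),(311,58),(337,441),(77,456)],float); px=np.array([270,150])+(q+.5)/5-.5
hq=np.array([(91,95),(284,88),(302,414),(106,422)],float); hp=np.array([270,150])+(hq+.5)/5-.5
W=w("top",px,.025)[:,:2]; Hh=w("top",hp,.025)[:,:2]
print(W.round(4).tolist(),Hh.round(4).tolist())
def fit(W,a=None):
    M=np.array([(1,1),(1,-1),(-1,-1),(-1,1)])
    f=lambda v:(np.c_[v[0]+np.cos(v[2])*M[:,0]*v[3]-np.sin(v[2])*M[:,1]*v[4],v[1]+np.sin(v[2])*M[:,0]*v[3]+np.cos(v[2])*M[:,1]*v[4]]-W).ravel()
    return least_squares(f,[.56,0,0,.1,.065]).x.round(4)
print(fit(W),fit(Hh))
cq=np.array([(137,274),(195,247),(252,232)],float); print("chips",w("top",np.array([270,150])+(cq+.5)/5-.5,.031).round(4).tolist())
for n,(x,y,z,yaw) in dict(sc=(.509,-.264,.035,-.3),rd=(.566,-.007,.06,.05),rdend=(.562,.09,.06,.05),tube=(.549,.298,.02,.242)).items():
    for k in (0,np.pi,-np.pi):
        s=planner.solve_ik([x,y,z],quat(yaw+k)); print(n,k,None if s is None else np.round(s,2))
E
```

```text
[[0.6635, 0.0642], [0.6701, -0.0669], [0.4707, -0.0786], [0.4613, 0.0538]] [[0.6488, 0.0479], [0.6539, -0.0526], [0.4842, -0.0608], [0.4788, 0.0391]]
[ 0.5664 -0.0069  0.0569  0.1005  0.066 ] [ 0.5664 -0.0066  0.0507  0.085   0.0502]
chips [[0.5543, 0.024, 0.031], [0.5687, -0.0057, 0.031], [0.5769, -0.0349, 0.031]]
sc 0 [-0.59  0.51 -0.25  0.81  0.    2.85]
sc 3.141592653589793 [-0.59  0.51 -0.25  0.81  0.   -0.29]
sc -3.141592653589793 [-0.59  0.51 -0.25  0.81  0.   -0.29]
rd 0 [-0.12  0.47 -0.24  0.86  0.    2.97]
rd 3.141592653589793 [-0.12  0.47 -0.24  0.86  0.   -0.17]
rd -3.141592653589793 [-0.12  0.47 -0.24  0.86  0.   -0.17]
rdend 0 [ 0.05  0.47 -0.23  0.86  0.    3.14]
rdend 3.141592653589793 [ 0.05  0.47 -0.23  0.86  0.   -0.  ]
rdend -3.141592653589793 [ 0.05  0.47 -0.23  0.86  0.   -0.  ]
tube 0 [ 0.4   0.61 -0.11  0.85  0.   -2.99]
tube 3.141592653589793 [ 0.4   0.61 -0.11  0.85  0.    0.15]
tube -3.141592653589793 [ 0.4   0.61 -0.11  0.85  0.    0.15]
```

```bash
cat >> h.py <<'E'
RC=np.array([.5664,-.0068]); RY=.054
def rd(x,y,z): # reader frame -> world
    c,s=np.cos(RY),np.sin(RY); return [RC[0]+c*x-s*y, RC[1]+s*x+c*y, z]
def st(m=""):
    s=robot.read_state(); print(m,round(s["clock"],2),np.round(s["ee_pos"],4),np.round(s["ft_force"],1),round(s["finger_gap"],4),np.round(s["gripper_force"],1))
E
python3 - <<'E'
from h import *
Q=quat(np.pi-.3)
hand.move_gripper(.085,60)
robot.move_ptp([.509,-.264,.14],Q); robot.movel([.509,-.264,.036],v=.12)
st(); hand.move_gripper(0.0,60); st("grip")
robot.movel([.509,-.264,.116]); st("lift")
im=snapshot("side"); o=snapshot("top")
a=cv2.resize(im[80:230,230:330],None,fx=4,fy=4,interpolation=cv2.INTER_CUBIC);b=cv2.resize(o[150:300,350:450],None,fx=4,fy=4,interpolation=cv2.INTER_CUBIC)
cv2.imwrite("pics/g1.png",np.hstack([a,b])[...,::-1])
E
```

```text
2.92 [ 0.5096 -0.2645  0.0368] [-0.6 -0.3 -0.2] 0.085 0.0
grip 3.53 [ 0.5091 -0.2641  0.0362] [0.3 0.  1.9] 0.0194 61.3
lift 4.22 [ 0.5085 -0.2637  0.1152] [-0.7 -0.1 -1.2] 0.0193 61.0
```

View pics/g1.png

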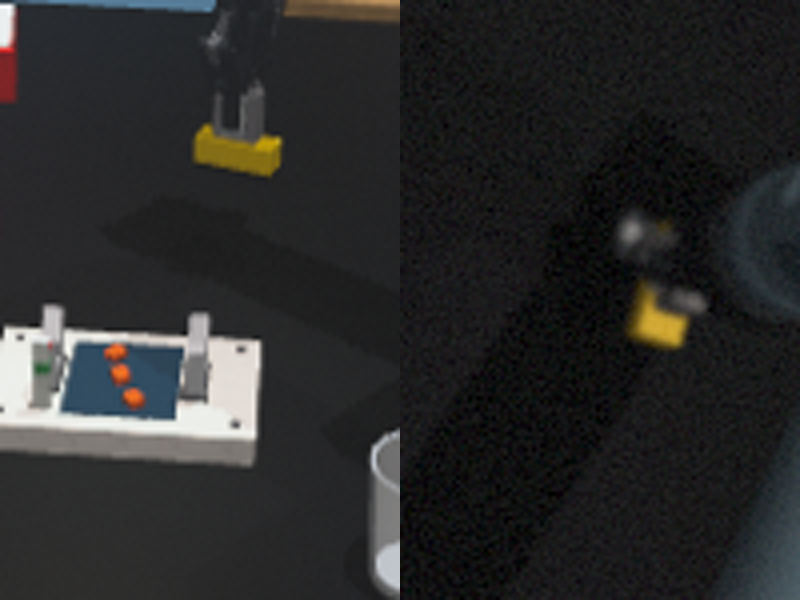

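The scraper is held level and square, at (238,150) in the side crop. The chips are at (115,352), (120,373) and (133,398), with the lane clear. Wiping now.

```bash
python3 - <<'E'
from h import *
Q=quat(np.pi+RY)
robot.move_ptp(rd(0,-.13,.115),Q); robot.movel(rd(0,-.09,.0635)); st("start")
robot.movel(rd(0,0,.0632),v=.06); st("mid")
robot.movel(rd(0,.078,.0632),v=.06); st("end"); robot.sleep(.3)
robot.movel(rd(0,.078,.13)); 
robot.movel(rd(0,-.13,.13),v=.25); st("back")
im=snapshot("side"); o=snapshot("top")
a=cv2.resize(im[140:240,200:320],None,fx=5,fy=5,interpolation=cv2.INTER_CUBIC)
cv2.imwrite("pics/w1.png",a[...,::-1]);
E
```

```text
start 5.53 [ 0.5713 -0.0977  0.0638] [ 0.7 -0.1 -1.5] 0.0194 60.9
mid 7.17 [ 0.5664 -0.0071  0.0632] [-0.8  0.7 -2.1] 0.0193 60.9
end 8.62 [0.5623 0.0707 0.0632] [-0.5  0.6 -0.3] 0.0197 60.9
back 10.5 [ 0.5729 -0.1354  0.1294] [-0.1 -0.4 -2.1] 0.0194 60.9
```

View pics/w1.png

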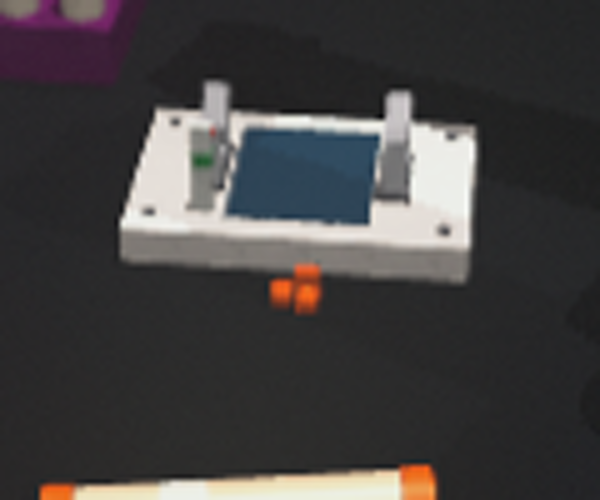

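All three chips are off the deck and on the bench at the reader's +y side, at (283,291), (306,300) and (306,270). Next I'll stand the scraper up again and grip the tube.

```bash
python3 - <<'E'
from h import *
print("bottle",w("top",[[(326+.5)/1.5-.5,(170+.5)/1.5-.5]],.13).round(3),"beaker",w("top",[[(367)/1.5,(428)/1.5]],.05).round(3))
robot.move_ptp([.509,-.25,.13],quat(np.pi-.2)); robot.movel([.509,-.25,.05],v=.12); robot.movel([.509,-.25,.0368],v=.04); st("down")
hand.move_gripper(.085); robot.sleep(.3); st("open")
robot.movel([.509,-.25,.15])
im=snapshot("side"); a=cv2.resize(im[100:170,250:350],None,fx=4,fy=4,interpolation=cv2.INTER_CUBIC)
robot.move_ptp([.549,.298,.16],quat(np.pi+.242)); st("above tube")
o=snapshot("side"); b=cv2.resize(o[200:280,190:310],None,fx=4,fy=4,interpolation=cv2.INTER_CUBIC)
out=np.zeros((600,480,3),np.uint8); out[:280,:400]=a; out[280:,:]=b; cv2.imwrite("pics/s1.png",out[...,::-1])
E
```

```text
bottle [[0.763 0.225 0.13 ]] beaker [[0.349 0.153 0.05 ]]
down 12.48 [ 0.5088 -0.2499  0.0366] [ 0.1 -0.6 -1.4] 0.0192 61.0
open 13.43 [ 0.509  -0.25    0.0368] [ 0.5 -0.1 -0.2] 0.0849 0.0
above tube 16.38 [0.5495 0.2969 0.16  ] [-0.4 -0.2  0.4] 0.0851 0.0
```

View pics/s1.png

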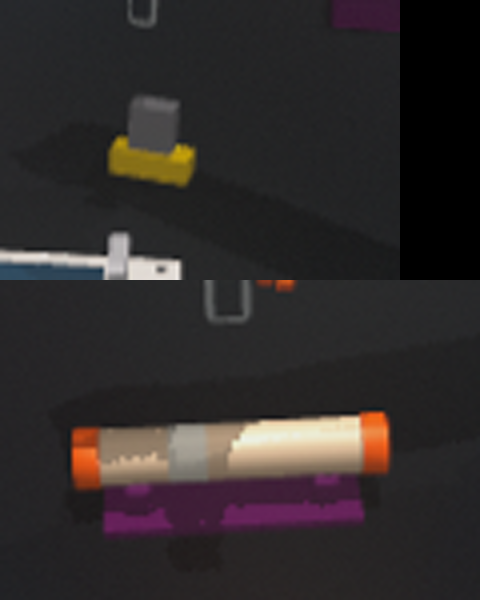

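The scraper stands upright at (152,140). The tube lies in its rest, with caps at (86,458) and (374,442) in the lower crop. I'll cross-check the tube position from the side view, then grip.

```bash
python3 - <<'E'
from h import *
s=w("side",[[211.3,244.3],[283.3,240.3]],.044); t=np.array([[.6309,.3184],[.4675,.278]])
print(s.round(4).tolist()); m=(s[:,:2].mean(0)+t.mean(0))/2; d=s[0]-s[1]; yaw2=np.arctan2(d[1],d[0]); print(m,yaw2,np.hypot(*d[:2]))
assert np.hypot(*(s[:,:2].mean(0)-t.mean(0)))<.012
yaw=.242; x,y=m
robot.move_ptp([x,y,.14],quat(np.pi+yaw)); robot.movel([x,y,.021],v=.12); st("at")
hand.move_gripper(0,80); st("grip")
robot.movel([x,y,.2]); st("lift")
robot.move_ptp(rd(0,0,.2),quat(np.pi+RY)); st("above")
o=snapshot("side"); cv2.imwrite("pics/t1.png",cv2.resize(o[80:240,180:340,::-1],None,fx=3.7,fy=3.7,interpolation=cv2.INTER_CUBIC))
E
```

```text
[[0.6285, 0.3227, 0.044], [0.4682, 0.2834, 0.044]]
[0.54878661 0.30063946] 0.24025583107042156 0.16503853934935916
at 17.82 [0.5496 0.301  0.022 ] [-0.   0.2 -0.7] 0.0853 0.0
grip 18.37 [0.5502 0.2976 0.0222] [ 0.1 -9.3  6.1] 0.0297 78.9
lift 19.71 [0.5481 0.3005 0.1988] [ 0.9 -0.3 -2.1] 0.0296 79.0
above 20.88 [ 0.5665 -0.0058  0.1999] [-0.2 -0.4 -1.2] 0.03 79.0
```

View pics/t1.png

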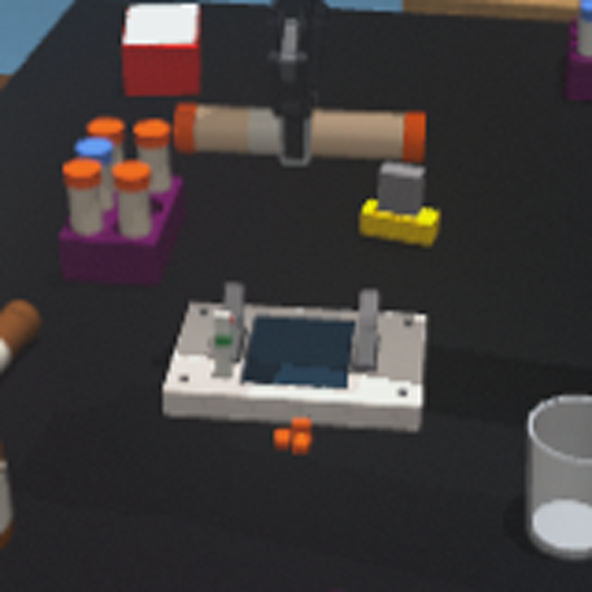

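The tube is gripped across its middle and looks level. Its caps are at (186,128) and (414,137), and the fingers are at (295,140). I'll compare these with the projected positions for an ideal hold.

```bash
python3 - <<'E'
from h import *
for z in (.213,.217,.221):
    X=np.array([rd(.0825,0,z),rd(-.0825,0,z)]); print(z,p("side",X).round(1).tolist(),p("top",X).round(1).tolist())
print(p("side",[rd(.0,.0,.2)]))
for nm in("side","top"):
    im=snapshot(nm); hsv=cv2.cvtColor(im,cv2.COLOR_RGB2HSV).astype(int)
    m=((hsv[...,0]<12)&(hsv[...,1]>150)&(hsv[...,2]>90)).astype(np.uint8)
    n,l,s,c=cv2.connectedComponentsWithStats(m); print(nm,[(s[i].tolist(),c[i].round(1).tolist()) for i in range(1,n) if s[i,4]>25])
E
```

```text
0.213 [[230.4, 115.0], [291.5, 117.5]] [[314.1, 151.7], [318.4, 225.9]]
0.217 [[230.4, 113.7], [291.6, 116.1]] [[314.3, 151.3], [318.6, 225.7]]
0.221 [[230.3, 112.3], [291.7, 114.7]] [[314.4, 150.8], [318.8, 225.6]]
[[260.75086978 120.6315535 ]]
side [([213, 91, 21, 15, 148], [225.0, 98.9]), ([227, 108, 6, 13, 67], [229.2, 113.7]), ([289, 110, 6, 14, 79], [291.5, 116.1]), ([203, 112, 11, 7, 51], [208.4, 114.3]), ([216, 112, 10, 8, 65], [220.8, 115.5]), ([197, 123, 10, 8, 69], [201.6, 126.5]), ([210, 123, 11, 9, 65], [215.1, 127.0]), ([254, 193, 10, 10, 67], [259.2, 197.5]), ([238, 289, 24, 23, 178], [246.7, 298.4]), ([320, 374, 23, 10, 125], [331.4, 379.7])]
top [([505, 95, 7, 23, 41], [508.2, 106.2]), ([394, 104, 15, 15, 174], [400.6, 111.5]), ([395, 122, 15, 14, 169], [402.2, 128.6]), ([123, 209, 18, 18, 137], [132.1, 217.2]), ([60, 270, 19, 18, 155], [67.8, 279.3])]
```

The projection matches: the tube is level, centred, and its axis is about 17 mm above the TCP. Lowering it stepwise while watching the force.

```bash
python3 - <<'E'
from h import *
robot.movel(rd(0,0,.085),v=.15); robot.movel(rd(0,0,.064),v=.05); st("pre")
z=.064
def f():
    a=[]
    for _ in range(6): robot.sleep(.03); a.append(robot.read_state()["ft_force"])
    return np.mean(a,0)
while z>.046:
    z-=.0015; robot.movel(rd(0,0,z),v=.02); F=f(); zz=robot.read_state()["ee_pos"][2]; print(round(z,4),round(zz,4),F.round(1))
    if F[2]>10.5: break
st("end")
o=snapshot("side"); cv2.imwrite("pics/e1.png",cv2.resize(o[130:210,210:310,::-1],None,fx=7,fy=7,interpolation=cv2.INTER_CUBIC))
E
```

```text
pre 22.52 [ 0.5661 -0.0068  0.0637] [ 0.5  0.4 -2.1] 0.0301 79.0
0.0625 0.0627 [-0.  -0.2 -1.3]
0.061 0.061 [-0.1 -0.2 -1.2]
0.0595 0.0595 [ 0.1  0.  -1.1]
0.058 0.0587 [-1.9  0.   5. ]
0.0565 0.0573 [-2.4  0.1  6.8]
0.055 0.056 [-3.1 -0.3  7.1]
0.0535 0.0547 [-3.5 -0.5  8.8]
0.052 0.0534 [-3.9  0.  10.3]
0.0505 0.0521 [-4.3 -0.  11.7]
end 26.57 [ 0.5666 -0.007   0.0521] [-4.   0.5 11.6] 0.0294 80.4
```

View pics/e1.png

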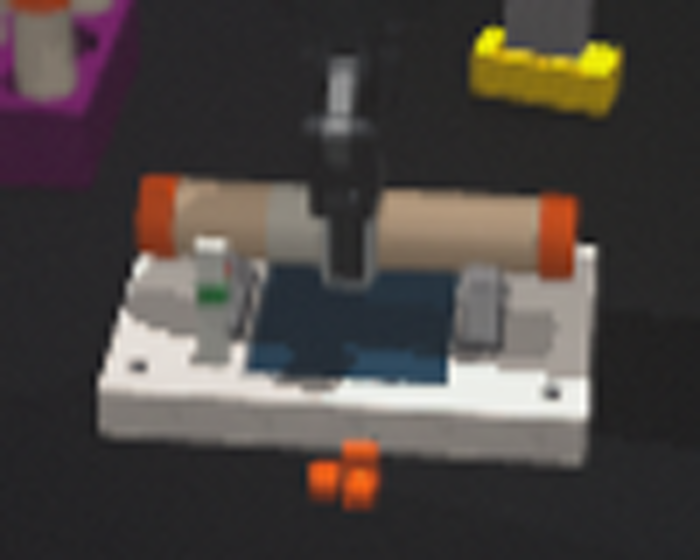

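The tube is seated lengthwise, with caps at (157,215) and (558,235). The pointer at (228,268) has dropped about 2.2 raw px, or roughly 7 mm. The spring force is about 12.9 N, which is half-way, and the lateral force is close to 0. A last check of the moment and steadiness, then I'll hand in.

```bash
python3 - <<'E'
from h import *
robot.sleep(.5); s=robot.read_state(); print(np.round(s["torque"],2)); st()
X=np.array([rd(.0825,0,.069),rd(-.0825,0,.069)]); print(p("side",X).round(1).tolist())
im=snapshot("side"); hsv=cv2.cvtColor(im,cv2.COLOR_RGB2HSV).astype(int)
m=((hsv[...,0]<12)&(hsv[...,1]>150)&(hsv[...,2]>90)).astype(np.uint8)
n,l,t,c=cv2.connectedComponentsWithStats(m); print([c[i].round(1).tolist() for i in range(1,n) if t[i,4]>25 and 150<c[i,1]<175])
if abs(s["ft_force"][2]-11.7)<2.5: print(robot.sign_off())
E
```

```text
[-0.04  0.91  0.11]
 27.12 [ 0.5666 -0.007   0.0521] [-4.3 -0.4 11.5] 0.0297 80.4
[[232.7, 160.4], [289.3, 163.4]]
[[231.8, 160.2], [289.1, 163.1]]
the job is handed in; nothing more can be done
None
```

The job is handed in, but no verdict came back. All three chips are off the deck and the scraper stands upright clear of the reader. The tube is gripped in the V-cradle and held about half-way down: about 13 N spring force, roughly 7 mm of travel. The balance between the flanks was judged only from near-zero sideways force, not measured directly.

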